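# Sweep the courgette slices into the foil tray

## Robot

A 6-joint arm with a two-finger parallel gripper is mounted at the origin on the work surface. World frame = base frame: x ahead of the robot, y to its left, z up, the work surface at z = 0. Lengths are in m, angles in degrees, forces in N, time in s.
With the tool pointing down it reaches from about 0.3 to 0.775 m from the base axis. Payload 14.6 kg.
Tool frame: the origin (TCP) lies on the centre line of the jaws, within the pads' length; the fingertips stand 8 mm ahead of it and the grasp point (between the pads) lies 11 mm behind it; z points along the fingers, y is the line along which they close (so a half turn about z gives the same grasp; the last joint's range is limited). The gripper opens to 94 mm and grips with 3 to 60 N. Pads are 16 mm wide; open, the fingers measure 119 mm over their backs; the gripper's body (75 mm by 177 mm) begins 78 mm behind the grasp point.
Start: joints at [-81.165, 17.183, 87.147, -0, 75.671, -3.816], TCP at [0.12, -0.537, 0.213] pointing down, gripper open.
Joint ranges: [-173.82, 173.82], [-45.26, 126.66], [13.44, 144.39], [-59.66, 239.66], [0, 175.72], [-146.38, 146.38]. Speed limits (degrees/s): [127.2, 127.2, 147.25, 180, 180, 180].

## Interface

Orientations are given as a 3x3 rotation matrix whose columns are the frame's x, y, z axes.
In Python, from cell import * gives the robot as it stands.
- The arm moves only by the tool send_rows, never from a script. Its argument "targets" is a list of rows, each an object of numbers: "dx", "dy", "dz": the shift along the tool's x, y, z in m; "rx", "ry", "rz": the turn, a rotation vector about the tool's x, y, z in rad; "hand": the finger opening in m, from 0 to 0.094. In form: [{"dx": .., "dy": .., "dz": .., "rx": .., "ry": .., "rz": .., "hand": ..}, ...]. A call has 1 to 10 rows; each row shifts and turns the commanded pose from where the row before left it, along the tool's axes as they then stand; what a row does not reach is not made up. A row lasts 1/12 s, in which the tool goes at most 41.7 mm and 7.16 degrees, less where a joint would pass 70% of its speed; a pose out of reach is approached as far as the arm can. A call with a gripper value outside its range is refused whole. The fingers move at their own pace and stop on an object; "grip_force" is the grip in N (left out, the last holds). Time passes only in rows, so rows that do not move let the fingers close. It gives the time, the measured TCP pose, the force, the opening and the grip force at its end, in the units of the state.
- sense(): the state, without advancing time (a new reading comes with each control period).
- snapshot(name): name is "scene" or "top" or "wrist"; returns the picture (480x640x3 uint8, blue, green, red); there is no depth.
- calibration(name): a dict with "intrinsics" (3x3 intrinsics, pixels), "rvec" (rotation vector, rad) and "tvec" (3), from world to camera coordinates, as OpenCV has them. Camera axes: x right, y down, z forward; pixel columns grow to the right and rows downward; lengths in m; the calibration is good to about 2 mm. A picture is of the moment at which its call begins: read the wrist's pose just before it. calibration takes no time and is no camera call; for the wrist camera it gives the pose at the moment of the call.
- finish_job(): hands the job in; it is judged then, once.
The state is a dict: "time": time; "q": joint angles; "qvel": joint speeds; "joint_torque": joint torques, N m; "ee_pos": TCP position; "tcp_rot": TCP orientation; "contact_force": force on the tool from outside, world axes, zero at the start; "moment": the same for the moment, N m; "width": finger opening in m; "grip_force": force on a finger pad.
Only numpy, scipy, OpenCV 4.12 (cv2) and the standard library are available. Lean on these libraries where they do the work, as an engineer would, in place of code of your own. Each camera call takes 0.05 s, during which the arm holds its last target. There are 200 camera calls.

## Task

With your fingertips, push all four courgette slices across the chopping board and over its edge so that they drop into the empty foil tray standing against it. Only slide them: do not pick them up. Leave the garlic bulb, the knife and everything else where they are.

Things in the scene. Friction and masses are not known exactly. Their poses are not given: they have to be found in the camera images.
- board: wooden chopping block, fixed, 300 (its x) x 280 (its y) mm, 50 mm thick; origin at the centre of its underside on the table, so its flat top is 50 mm above the table. Its x axis points roughly away from the robot; its two y edges (140 mm from the middle) face the tray and the tub
- tray: empty open foil baking tray, fixed, standing against one y edge of the board (left or right, varies) with its axes parallel to the board's; outside 240 (its x) x 170 (its y) x 42 mm high, walls 3 mm, floor 3 mm, so its rim is 8 mm below the board's top; gap to the board 4 mm; origin at the centre of its underside
- tub: clear plastic tub of cooked penne, fixed, against the other y edge of the board; 240 x 170 x 46 mm high, filled to about 40 mm; origin at the centre of its underside
- slice1: one of four loose, alike, round courgette slices lying flat on the board, 45 mm across and 14 mm thick, about 22 g; they slide on the board when pushed and do not stick; origin at the centre of its underside, z axis up
- slice2: one of four loose, alike, round courgette slices lying flat on the board, 45 mm across and 14 mm thick, about 22 g; they slide on the board when pushed and do not stick; origin at the centre of its underside, z axis up
- slice3: one of four loose, alike, round courgette slices lying flat on the board, 45 mm across and 14 mm thick, about 22 g; they slide on the board when pushed and do not stick; origin at the centre of its underside, z axis up
- slice4: one of four loose, alike, round courgette slices lying flat on the board, 45 mm across and 14 mm thick, about 22 g; they slide on the board when pushed and do not stick; origin at the centre of its underside, z axis up
- garlic: loose garlic bulb standing on the board among the slices, 46 mm across, 42 mm high, about 50 g; origin at the centre of its underside
- knife: kitchen knife lying loose on the board along its edge farthest from the robot, along the board's y; about 250 mm long (from 120 mm on the -y side of its origin to 130 mm on the +y side), 28 mm wide, 16 mm high; origin at the underside, mid-width
- basil: basil plant in a terracotta pot, 116 mm across, about 220 mm high with leaves, on the left; origin at the centre of its underside
- tin: small plain steel tin, 56 mm across, 70 mm high, at the back; origin at the centre of its underside
- jar: sauce jar, 68 mm across, 110 mm high, on the right; origin at the centre of its underside
- mug: white mug, 80 mm across, 95 mm high, at the back; origin at the centre of its underside
There are look-alikes about, which are no part of the job. Leave any brown look-alike of the slice4 alone. What is shaped like the slice1 but blue or brown is not meant.

How it is judged (in metres and radians):
At the end, for the whole second after the job is handed in: All four slices lie at rest inside the foil tray, none left on the board or its edge (underside centre within the tray's walls and under 45 mm above the table), and the garlic, knife, basil, small tin, jar and mug are each within 20 mm of where they began (x of slice1 in the frame of tray between -0.115 and 0.115 m and y of slice1 in the frame of tray between -0.08 and 0.08 m and z of each of slice1, slice2, slice3, slice4 in the frame of tray below 0.045 m and linear speed of each of slice1, slice2, slice3, slice4 below 0.05 m/s and x of slice2 in the frame of tray between -0.115 and 0.115 m and y of slice2 in the frame of tray between -0.08 and 0.08 m and x of slice3 in the frame of tray between -0.115 and 0.115 m and y of slice3 in the frame of tray between -0.08 and 0.08 m and x of slice4 in the frame of tray between -0.115 and 0.115 m and y of slice4 in the frame of tray between -0.08 and 0.08 m and distance of each of garlic, knife, basil, tin, jar, mug from where it was at the start of the episode below 0.02 m); the robot touches nothing.
It fails at once if a slice is lifted (its underside centre more than 30 mm above the board's top) (height (world z) of any of slice1, slice2, slice3, slice4 above 0.08 m).
It fails at once if the garlic bulb, the knife or another bystander is moved 20 mm or more (distance of any of garlic, knife, basil, tin, jar, mug from where it was at the start of the episode above 0.02 m).
It also fails if it takes over 59 s, if anything falls off the work surface, if the arm or the gripper's body presses on something with over 40 N, if the wrist force passes 120 N, or if a joint passes its speed limit or range.

## Working session

There is one attempt and no reset: what is moved stays moved. The work goes in short steps, Python scripts to look and compute and a tool call to move; the robot and the scene stay as the last step left them, time stands still between calls to the robot, and variables do not carry over. Pictures are saved under pics/ and viewed, at most 10 in all, crops included, and the job is handed in when it is done.

Besides the shell and the picture viewer there is one more tool, called as name(argument=value, ...) on one line, values as JSON. send_rows: Moves the arm, as the interface text tells. Its arguments: {"type":"object","properties":{"targets":{"type":"array"},"grip_force":{"type":"number"}},"required":["targets"]}

```bash
mkdir -p pics
python3 - <<'E'
from cell import *
import cv2
for n in("top","scene"):
    cv2.imwrite(f"pics/{n}0.png",snapshot(n)); print(n,calibration(n))
print(sense())
E
```

```text
top {'intrinsics': array([[542.55957743,   0.        , 312.59956165],
       [  0.        , 542.55957743, 244.03724887],
       [  0.        ,   0.        ,   1.        ]]), 'rvec': array([ 2.11375887, -2.14039307,  0.1582851 ]), 'tvec': array([0.01657989, 0.52035264, 1.19962295])}
scene {'intrinsics': array([[622.84552468,   0.        , 311.93118656],
       [  0.        , 622.84552468, 236.27472138],
       [  0.        ,   0.        ,   1.        ]]), 'rvec': array([ 2.05874233,  0.98859989, -0.46705056]), 'tvec': array([-0.34063704, -0.21888505,  1.76604032])}
{'time': 0.1, 'q': array([-8.11641064e+01,  1.72118016e+01,  8.71768922e+01,  1.54342460e-03,
        7.56704869e+01, -3.81486523e+00]), 'qvel': array([-0.0307822 , -0.10736723, -0.09968413,  0.06201348,  0.01177278,
        0.00270605]), 'joint_torque': array([ 2.81865832e-03, -5.32640040e+01, -3.53282654e+01,  7.09784939e-02,
        2.34865886e-02, -5.13424959e-05]), 'ee_pos': array([ 0.12043251, -0.53641786,  0.21294813]), 'tcp_rot': array([[ 9.75724593e-01,  2.19001142e-01, -1.32868347e-04],
       [ 2.19001162e-01, -9.75724060e-01,  1.02465012e-03],
       [ 9.47567038e-05, -1.02887464e-03, -9.99999466e-01]]), 'contact_force': array([-0.03637002,  0.05782737, -0.06214161]), 'moment': array([-0.02112594, -0.01005619, -0.00792524]), 'grip_force': 0.0, 'width': 0.09398701976256714}
```

View pics/top0.png

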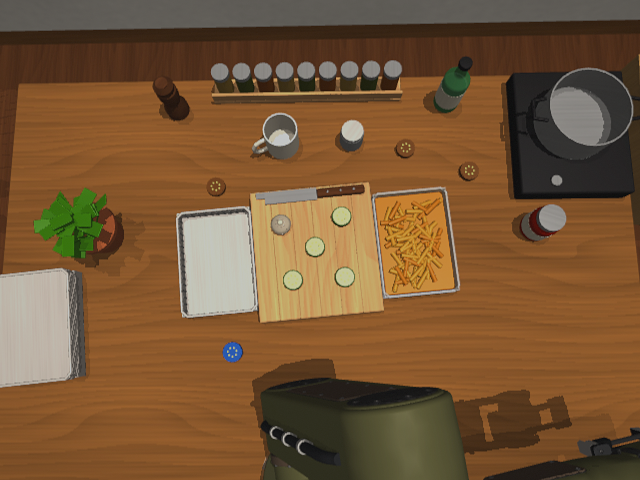

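View pics/scene0.png

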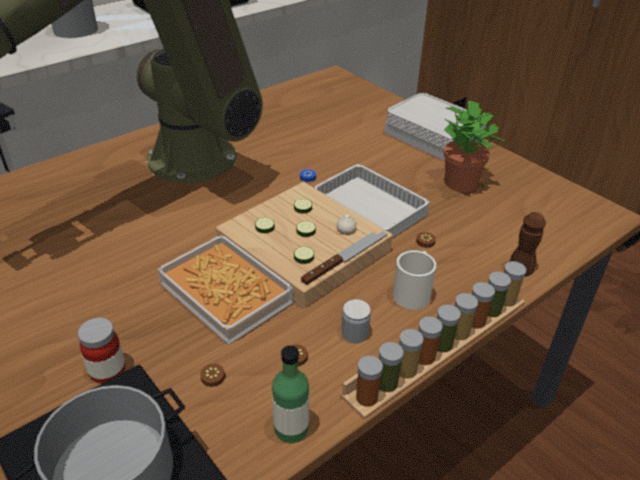

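The top view shows four pale green slices on the board at (341,216), (315,246), (293,280) and (345,277). The garlic is at (281,225), the empty tray is on the left (+y), and the knife runs along the far edge. The look-alikes are off the board: brown at (216,187), (405,148) and (469,171), blue at (233,352). Only the four on the board fit the description. Next I'll measure positions and confirm with a crop.

```bash
cat > h.py <<'E'
from cell import *
import cv2, numpy as np
def world(uv,z,c):
    R=cv2.Rodrigues(c["rvec"])[0]; t=c["tvec"]
    d=R.T@np.linalg.inv(c["intrinsics"])@np.array([uv[0],uv[1],1.]); o=-R.T@t
    return o+d*(z-o[2])/d[2]
def pix(p,c): return cv2.projectPoints(np.array(p,float).reshape(-1,3),c["rvec"],c["tvec"],c["intrinsics"],None)[0].reshape(-1,2)
E
python3 - <<'E'
from h import *
im=cv2.imread("pics/top0.png"); c=calibration("top")
hsv=cv2.cvtColor(im,cv2.COLOR_BGR2HSV)
for p in [(341,216),(315,246),(293,280),(345,277),(281,225)]: print(p,hsv[p[1],p[0]],end=" ")
m=cv2.inRange(hsv,(28,40,60),(60,255,255)); m[:, :255]=0;m[:,380:]=0;m[:190]=0;m[320:]=0
m=cv2.morphologyEx(m,cv2.MORPH_CLOSE,np.ones((5,5)))
n,l,s,ce=cv2.connectedComponentsWithStats(m)
for i in range(1,n):
    if s[i,4]>50: print(s[i],ce[i].round(1),world(ce[i],.062,c).round(4))
print("garlic",world((281,225),.07,c).round(3))
for p in [(250,192),(369,183),(383,310),(260,321)]: print("board",p,world(p,.05,c).round(4))
for p in [(177,213),(248,207),(257,311),(183,317)]: print("tray",p,world(p,.042,c).round(4))
for p in [(256,194),(364,190)]: print("knife",p,world(p,.06,c).round(4))
cr=cv2.resize(im[170:330,170:390],None,fx=3.6,fy=3.6,interpolation=cv2.INTER_CUBIC); cv2.imwrite("pics/crop.png",cr)
E
```

```text
(341, 216) [ 31  67 197] (315, 246) [ 31  66 198] (293, 280) [ 31  63 198] (345, 277) [ 31  57 198] (281, 225) [ 18  60 171] [332 207  19  19 287] [341.1 215.8] [ 0.5815 -0.0558  0.062 ]
[305 237  20  20 301] [314.7 246.4] [0.5118 0.0051 0.062 ]
[335 267  20  20 310] [344.5 276.6] [ 0.4428 -0.0606  0.062 ]
[283 270  20  20 309] [292.5 279.7] [0.4373 0.0556 0.062 ]
garlic [0.561 0.08  0.07 ]
board (250, 192) [0.6439 0.1539 0.05  ]
board (369, 183) [ 0.661  -0.1223  0.05  ]
board (383, 310) [ 0.3682 -0.1453  0.05  ]
board (260, 321) [0.3471 0.1292 0.05  ]
tray (177, 213) [0.5984 0.3247 0.042 ]
tray (248, 207) [0.6102 0.1593 0.042 ]
tray (257, 311) [0.3697 0.1369 0.042 ]
tray (183, 317) [0.3582 0.3039 0.042 ]
knife (256, 194) [0.6362 0.1387 0.06  ]
knife (364, 190) [ 0.6417 -0.1095  0.06  ]
```

View pics/crop.png

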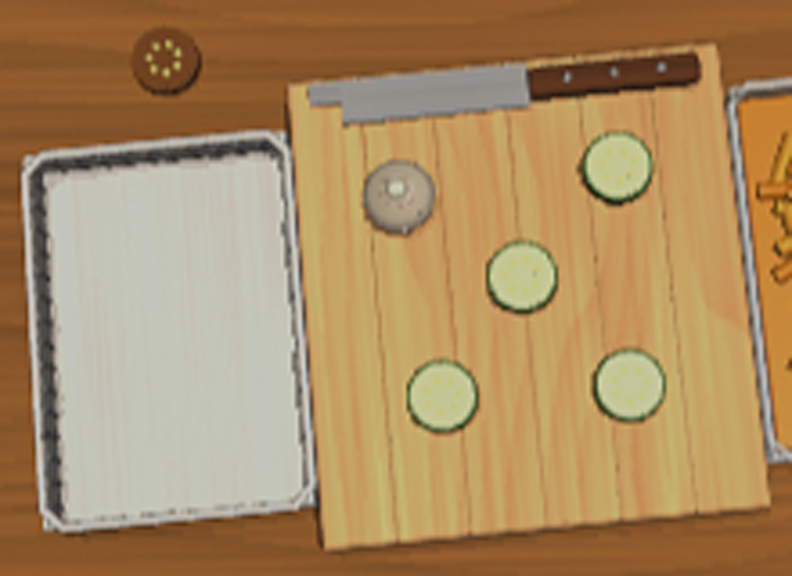

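The enlarged crop confirms it. The four green-rimmed slices lie on the board. The brown disc at crop (166,60) lies on the table and isn't meant. I'll use the finger pair as a cradle with tool x along board +y (towards the tray) and tool y along board x.

send_rows(targets=[{"rz": -0.1193, "hand": 0.022}, {"rz": -0.1193, "hand": 0.022}, {"rz": -0.1193, "hand": 0.022}, {"rz": -0.1193, "hand": 0.022}, {"rz": -0.1193, "hand": 0.022}, {"rz": -0.1193, "hand": 0.022}, {"rz": -0.1193, "hand": 0.022}, {"rz": -0.1193, "hand": 0.022}, {"rz": -0.1193, "hand": 0.022}, {"rz": -0.1193, "hand": 0.022}])

```text
invalid input at $.targets[0]: expected keys dx, dy, dz, rx, ry, rz, hand
```

send_rows(targets=[{"rz": -0.1193, "hand": 0.022}, {"rz": -0.1193, "hand": 0.022}, {"dx": 0.026, "dy": 0.018, "hand": 0.022}, {"dx": 0.026, "dy": 0.018, "hand": 0.022}, {"dx": 0.026, "dy": 0.018, "hand": 0.022}, {"dx": 0.026, "dy": 0.018, "hand": 0.022}, {"dx": 0.026, "dy": 0.018, "hand": 0.022}, {"dx": 0.026, "dy": 0.018, "hand": 0.022}, {"dx": 0.026, "dy": 0.018, "hand": 0.022}, {"dx": 0.026, "dy": 0.018, "hand": 0.022}])

```text
invalid input at $.targets[0]: expected keys dx, dy, dz, rx, ry, rz, hand
```

send_rows(targets=[{"dx": 0.026, "dy": 0.018, "hand": 0.022}, {"dx": 0.026, "dy": 0.018, "hand": 0.022}, {"dx": 0.026, "dy": 0.018, "hand": 0.022}, {"dx": 0.026, "dy": 0.018, "hand": 0.022}, {"dx": 0.026, "dy": 0.018, "hand": 0.022}, {"dx": 0.026, "dy": 0.018, "hand": 0.022}, {"dx": 0.026, "dy": 0.018, "hand": 0.022}, {"dx": 0.026, "dy": 0.018, "hand": 0.022}, {"hand": 0.022}, {"hand": 0.022}])

```text
invalid input at $.targets[0]: expected keys dx, dy, dz, rx, ry, rz, hand
```

send_rows(targets=[{"dx": 0, "dy": 0, "dz": 0, "rx": 0, "ry": 0, "rz": -0.1193, "hand": 0.022}, {"dx": 0, "dy": 0, "dz": 0, "rx": 0, "ry": 0, "rz": -0.1193, "hand": 0.022}, {"dx": 0, "dy": 0, "dz": 0, "rx": 0, "ry": 0, "rz": -0.1193, "hand": 0.022}, {"dx": 0, "dy": 0, "dz": 0, "rx": 0, "ry": 0, "rz": -0.1193, "hand": 0.022}, {"dx": 0, "dy": 0, "dz": 0, "rx": 0, "ry": 0, "rz": -0.1193, "hand": 0.022}, {"dx": 0, "dy": 0, "dz": 0, "rx": 0, "ry": 0, "rz": -0.1193, "hand": 0.022}, {"dx": 0, "dy": 0, "dz": 0, "rx": 0, "ry": 0, "rz": -0.1193, "hand": 0.022}, {"dx": 0, "dy": 0, "dz": 0, "rx": 0, "ry": 0, "rz": -0.1193, "hand": 0.022}, {"dx": 0, "dy": 0, "dz": 0, "rx": 0, "ry": 0, "rz": -0.1193, "hand": 0.022}, {"dx": 0, "dy": 0, "dz": 0, "rx": 0, "ry": 0, "rz": -0.1193, "hand": 0.022}])

```text
time: 0.93
ee_pos: [0.1204, -0.5365, 0.2131]
tcp_rot: [[0.151, 0.989, -0.0], [0.989, -0.151, 0.001], [0.001, -0.0, -1.0]]
contact_force: [-0.5, -0.2, -0.9]
width: 0.0305
grip_force: 0.0
```

send_rows(targets=[{"dx": 0, "dy": 0, "dz": 0, "rx": 0, "ry": 0, "rz": -0.1193, "hand": 0.022}, {"dx": 0, "dy": 0, "dz": 0, "rx": 0, "ry": 0, "rz": -0.1193, "hand": 0.022}, {"dx": 0.026, "dy": 0.018, "dz": 0, "rx": 0, "ry": 0, "rz": 0, "hand": 0.022}, {"dx": 0.026, "dy": 0.018, "dz": 0, "rx": 0, "ry": 0, "rz": 0, "hand": 0.022}, {"dx": 0.026, "dy": 0.018, "dz": 0, "rx": 0, "ry": 0, "rz": 0, "hand": 0.022}, {"dx": 0.026, "dy": 0.018, "dz": 0, "rx": 0, "ry": 0, "rz": 0, "hand": 0.022}, {"dx": 0.026, "dy": 0.018, "dz": 0, "rx": 0, "ry": 0, "rz": 0, "hand": 0.022}, {"dx": 0.026, "dy": 0.018, "dz": 0, "rx": 0, "ry": 0, "rz": 0, "hand": 0.022}, {"dx": 0.026, "dy": 0.018, "dz": 0, "rx": 0, "ry": 0, "rz": 0, "hand": 0.022}, {"dx": 0.026, "dy": 0.018, "dz": 0, "rx": 0, "ry": 0, "rz": 0, "hand": 0.022}])

```text
time: 1.77
ee_pos: [0.2474, -0.3161, 0.2133]
tcp_rot: [[-0.081, 0.997, -0.0], [0.997, 0.081, 0.0], [0.0, -0.0, -1.0]]
contact_force: [0.6, 0.4, 0.8]
width: 0.022
grip_force: 0.0
```

send_rows(targets=[{"dx": 0.026, "dy": 0.018, "dz": 0, "rx": 0, "ry": 0, "rz": 0, "hand": 0.022}, {"dx": 0.026, "dy": 0.018, "dz": 0, "rx": 0, "ry": 0, "rz": 0, "hand": 0.022}, {"dx": 0.026, "dy": 0.018, "dz": 0, "rx": 0, "ry": 0, "rz": 0, "hand": 0.022}, {"dx": 0.026, "dy": 0.018, "dz": 0, "rx": 0, "ry": 0, "rz": 0, "hand": 0.022}, {"dx": 0.026, "dy": 0.018, "dz": 0, "rx": 0, "ry": 0, "rz": 0, "hand": 0.022}, {"dx": 0.026, "dy": 0.018, "dz": 0, "rx": 0, "ry": 0, "rz": 0, "hand": 0.022}, {"dx": 0.026, "dy": 0.018, "dz": 0, "rx": 0, "ry": 0, "rz": 0, "hand": 0.022}, {"dx": 0.026, "dy": 0.018, "dz": 0, "rx": 0, "ry": 0, "rz": 0, "hand": 0.022}, {"dx": 0, "dy": 0, "dz": 0, "rx": 0, "ry": 0, "rz": 0, "hand": 0.022}, {"dx": 0, "dy": 0, "dz": 0, "rx": 0, "ry": 0, "rz": 0, "hand": 0.022}])

```text
time: 2.6
ee_pos: [0.3738, -0.0975, 0.2132]
tcp_rot: [[-0.085, 0.996, -0.001], [0.996, 0.085, 0.0], [0.0, -0.001, -1.0]]
contact_force: [0.0, -0.2, 0.3]
width: 0.0221
grip_force: 0.0
```

```bash
cat >> h.py <<'E'
C=np.array([.505,.004]);a=np.deg2rad(4.7);U=np.array([np.cos(a),np.sin(a)]);V=np.array([-U[1],U[0]])
def uv(p): d=np.array(p[:2])-C; return np.array([d@U,d@V]).round(4)
def st():
    s=sense();p=s["ee_pos"];R=s["tcp_rot"]
    print("t",round(s["time"],2),"uv",uv(p),"z",p[2].round(4),"yaw_x",np.rad2deg(np.arctan2(R[1,0],R[0,0])).round(2),"F",s["contact_force"].round(1),"w",round(s["width"],4))
E
python3 -c "
from h import *
st()
for p in [(.5815,-.0558),(.5118,.0051),(.4428,-.0606),(.4373,.0556),(.561,.08)]: print(uv(p))"
```

```text
t 2.6 uv [-0.1391 -0.0904] z 0.2132 yaw_x 94.86 F [ 0.  -0.2  0.3] w 0.0221
[ 0.0713 -0.0659]
[0.0069 0.0005]
[-0.0673 -0.0593]
[-0.0632  0.057 ]
[0.062  0.0712]
```

send_rows(targets=[{"dx": 0.026, "dy": 0.019, "dz": 0, "rx": 0, "ry": 0, "rz": 0, "hand": 0.022}, {"dx": 0.026, "dy": 0.019, "dz": 0, "rx": 0, "ry": 0, "rz": 0, "hand": 0.022}, {"dx": 0.026, "dy": 0.019, "dz": 0, "rx": 0, "ry": 0, "rz": 0, "hand": 0.022}, {"dx": 0.025, "dy": 0.019, "dz": 0, "rx": 0, "ry": 0, "rz": 0, "hand": 0.022}, {"dx": 0, "dy": 0, "dz": 0.03, "rx": 0, "ry": 0, "rz": 0, "hand": 0.022}, {"dx": 0, "dy": 0, "dz": 0.035, "rx": 0, "ry": 0, "rz": 0, "hand": 0.022}, {"dx": 0, "dy": 0, "dz": 0.035, "rx": 0, "ry": 0, "rz": 0, "hand": 0.022}, {"dx": 0, "dy": 0, "dz": 0.03, "rx": 0, "ry": 0, "rz": 0, "hand": 0.022}, {"dx": 0, "dy": 0, "dz": 0.015, "rx": 0, "ry": 0, "rz": 0, "hand": 0.022}, {"dx": 0, "dy": 0, "dz": 0.006, "rx": 0, "ry": 0, "rz": 0, "hand": 0.022}])

```text
time: 3.43
ee_pos: [0.4395, 0.0092, 0.0601]
tcp_rot: [[-0.08, 0.997, -0.004], [0.997, 0.08, 0.0], [0.001, -0.004, -1.0]]
contact_force: [0.5, 0.7, -0.3]
width: 0.022
grip_force: 0.0
```

```bash
python3 -c "
from h import *
st(); cv2.imwrite('pics/top1.png',snapshot('top')[120:360,150:470].repeat(2,0).repeat(2,1))"
```

```text
t 3.43 uv [-0.0649  0.0106] z 0.0601 yaw_x 94.6 F [ 0.5  0.7 -0.3] w 0.022
```

View pics/top1.png

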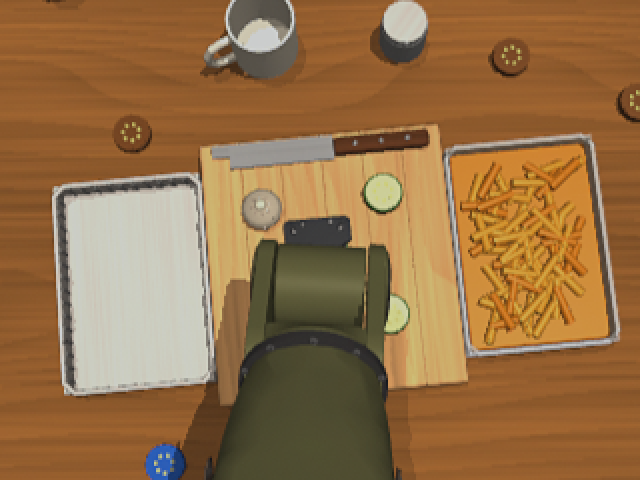

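The arm hides slice D, but the other slices and the garlic haven't moved. The tool is low behind D, so I'll push it now.

send_rows(targets=[{"dx": 0.01, "dy": 0, "dz": 0, "rx": 0, "ry": 0, "rz": 0, "hand": 0.022}, {"dx": 0.012, "dy": 0, "dz": 0, "rx": 0, "ry": 0, "rz": 0, "hand": 0.022}, {"dx": 0.012, "dy": 0, "dz": 0, "rx": 0, "ry": 0, "rz": 0, "hand": 0.022}, {"dx": 0.012, "dy": 0, "dz": 0, "rx": 0, "ry": 0, "rz": 0, "hand": 0.022}, {"dx": 0.012, "dy": 0, "dz": 0, "rx": 0, "ry": 0, "rz": 0, "hand": 0.022}, {"dx": 0.012, "dy": 0, "dz": 0, "rx": 0, "ry": 0, "rz": 0, "hand": 0.022}, {"dx": 0.012, "dy": 0, "dz": 0, "rx": 0, "ry": 0, "rz": 0, "hand": 0.022}, {"dx": 0.012, "dy": 0, "dz": 0, "rx": 0, "ry": 0, "rz": 0, "hand": 0.022}, {"dx": 0.012, "dy": 0, "dz": 0, "rx": 0, "ry": 0, "rz": 0, "hand": 0.022}, {"dx": 0.012, "dy": 0, "dz": 0, "rx": 0, "ry": 0, "rz": 0, "hand": 0.022}])

```text
time: 4.32
ee_pos: [0.432, 0.1289, 0.0642]
tcp_rot: [[-0.081, 0.997, 0.003], [0.997, 0.081, 0.001], [0.0, 0.003, -1.0]]
contact_force: [-0.8, -0.6, 0.4]
width: 0.0221
grip_force: 0.0
```

```bash
python3 -c "
from h import *
st()"
```

```text
t 4.32 uv [-0.0625  0.1305] z 0.0642 yaw_x 94.66 F [-0.8 -0.6  0.4] w 0.0221
```

send_rows(targets=[{"dx": 0.012, "dy": 0, "dz": 0, "rx": 0, "ry": 0, "rz": 0, "hand": 0.022}, {"dx": 0.012, "dy": 0, "dz": 0, "rx": 0, "ry": 0, "rz": 0, "hand": 0.022}, {"dx": 0.004, "dy": 0, "dz": 0, "rx": 0, "ry": 0, "rz": 0, "hand": 0.022}, {"dx": 0, "dy": 0, "dz": 0, "rx": 0, "ry": 0, "rz": 0, "hand": 0.022}, {"dx": 0, "dy": 0, "dz": -0.03, "rx": 0, "ry": 0, "rz": 0, "hand": 0.022}, {"dx": 0, "dy": 0, "dz": -0.03, "rx": 0, "ry": 0, "rz": 0, "hand": 0.022}, {"dx": -0.035, "dy": 0, "dz": 0, "rx": 0, "ry": 0, "rz": 0, "hand": 0.022}, {"dx": -0.035, "dy": 0, "dz": 0, "rx": 0, "ry": 0, "rz": 0, "hand": 0.022}, {"dx": -0.035, "dy": 0, "dz": 0, "rx": 0, "ry": 0, "rz": 0, "hand": 0.022}, {"dx": -0.035, "dy": 0, "dz": 0, "rx": 0, "ry": 0, "rz": 0, "hand": 0.022}])

```text
time: 5.15
ee_pos: [0.4404, 0.0143, 0.1233]
tcp_rot: [[-0.082, 0.997, 0.001], [0.997, 0.082, -0.0], [-0.0, 0.001, -1.0]]
contact_force: [1.2, -0.2, -0.2]
width: 0.022
grip_force: 0.0
```

send_rows(targets=[{"dx": -0.035, "dy": 0, "dz": 0, "rx": 0, "ry": 0, "rz": 0, "hand": 0.022}, {"dx": -0.035, "dy": 0, "dz": 0, "rx": 0, "ry": 0, "rz": 0, "hand": 0.022}, {"dx": -0.035, "dy": -0.002, "dz": 0, "rx": 0, "ry": 0, "rz": 0, "hand": 0.022}, {"dx": -0.017, "dy": -0.001, "dz": 0, "rx": 0, "ry": 0, "rz": 0, "hand": 0.022}, {"dx": 0, "dy": 0, "dz": 0, "rx": 0, "ry": 0, "rz": 0, "hand": 0.022}, {"dx": 0, "dy": 0, "dz": 0, "rx": 0, "ry": 0, "rz": 0, "hand": 0.022}])

```text
time: 5.65
ee_pos: [0.4472, -0.1064, 0.1228]
tcp_rot: [[-0.079, 0.997, 0.0], [0.997, 0.079, -0.0], [-0.0, 0.0, -1.0]]
contact_force: [-0.1, 0.3, -0.7]
width: 0.0217
grip_force: 0.0
```

```bash
python3 -c "
from h import *
st(); cv2.imwrite('pics/top2.png',snapshot('top')[120:360,150:470].repeat(2,0).repeat(2,1))"
```

```text
t 5.65 uv [-0.0667 -0.1053] z 0.1228 yaw_x 94.54 F [-0.1  0.3 -0.7] w 0.0217
```

View pics/top2.png

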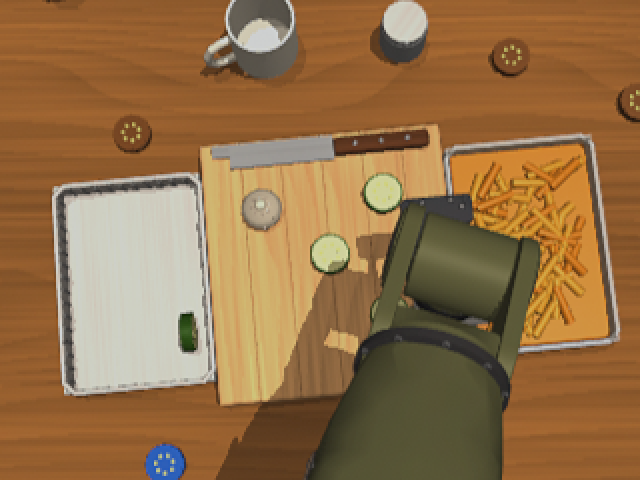

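Slice D is in the tray, at picture px (188,332), but standing on edge near the board-side wall. B at (330,253) is next, in a lane of its own and faster so that it lands further in.

send_rows(targets=[{"dx": 0.02, "dy": 0.025, "dz": 0, "rx": 0, "ry": 0, "rz": 0, "hand": 0.022}, {"dx": 0.02, "dy": 0.025, "dz": 0, "rx": 0, "ry": 0, "rz": 0, "hand": 0.022}, {"dx": 0.02, "dy": 0.024, "dz": 0, "rx": 0, "ry": 0, "rz": 0, "hand": 0.022}, {"dx": 0, "dy": 0, "dz": 0, "rx": 0, "ry": 0, "rz": 0, "hand": 0.022}, {"dx": 0, "dy": 0, "dz": 0.025, "rx": 0, "ry": 0, "rz": 0, "hand": 0.022}, {"dx": 0, "dy": 0, "dz": 0.02, "rx": 0, "ry": 0, "rz": 0, "hand": 0.022}, {"dx": 0, "dy": 0, "dz": 0.012, "rx": 0, "ry": 0, "rz": 0, "hand": 0.022}, {"dx": 0, "dy": 0, "dz": 0.004, "rx": 0, "ry": 0, "rz": 0, "hand": 0.022}, {"dx": 0, "dy": 0, "dz": 0, "rx": 0, "ry": 0, "rz": 0, "hand": 0.022}])

```text
time: 6.45
ee_pos: [0.5157, -0.039, 0.061]
tcp_rot: [[-0.083, 0.997, -0.001], [0.997, 0.083, 0.0], [0.0, -0.001, -1.0]]
contact_force: [-0.2, -0.1, -0.4]
width: 0.022
grip_force: 0.0
```

```bash
python3 -c "
from h import *
st()"
```

```text
t 6.45 uv [ 0.0071 -0.0437] z 0.061 yaw_x 94.73 F [-0.2 -0.1 -0.4] w 0.022
```

send_rows(targets=[{"dx": 0.01, "dy": 0, "dz": 0, "rx": 0, "ry": 0, "rz": 0, "hand": 0.022}, {"dx": 0.012, "dy": 0, "dz": 0, "rx": 0, "ry": 0, "rz": 0, "hand": 0.022}, {"dx": 0.018, "dy": -0.002, "dz": 0, "rx": 0, "ry": 0, "rz": 0, "hand": 0.022}, {"dx": 0.024, "dy": -0.003, "dz": 0, "rx": 0, "ry": 0, "rz": 0, "hand": 0.022}, {"dx": 0.026, "dy": -0.003, "dz": 0, "rx": 0, "ry": 0, "rz": 0, "hand": 0.022}, {"dx": 0.028, "dy": -0.002, "dz": 0, "rx": 0, "ry": 0, "rz": 0, "hand": 0.022}, {"dx": 0.028, "dy": 0, "dz": 0, "rx": 0, "ry": 0, "rz": 0, "hand": 0.022}, {"dx": 0.028, "dy": 0, "dz": 0, "rx": 0, "ry": 0, "rz": 0, "hand": 0.022}, {"dx": 0.026, "dy": 0, "dz": 0, "rx": 0, "ry": 0, "rz": 0, "hand": 0.022}, {"dx": 0, "dy": 0, "dz": 0, "rx": 0, "ry": 0, "rz": 0, "hand": 0.022}])

```text
time: 7.28
ee_pos: [0.4894, 0.1634, 0.0625]
tcp_rot: [[-0.085, 0.996, 0.002], [0.996, 0.085, 0.001], [0.001, 0.002, -1.0]]
contact_force: [-0.3, 0.3, -1.1]
width: 0.0218
grip_force: 0.0
```

send_rows(targets=[{"dx": 0, "dy": 0, "dz": 0, "rx": 0, "ry": 0, "rz": 0, "hand": 0.022}, {"dx": 0, "dy": 0, "dz": -0.03, "rx": 0, "ry": 0, "rz": 0, "hand": 0.022}, {"dx": 0, "dy": 0, "dz": -0.03, "rx": 0, "ry": 0, "rz": 0, "hand": 0.022}, {"dx": -0.037, "dy": -0.009, "dz": 0, "rx": 0, "ry": 0, "rz": 0, "hand": 0.022}, {"dx": -0.037, "dy": -0.009, "dz": 0, "rx": 0, "ry": 0, "rz": 0, "hand": 0.022}, {"dx": -0.037, "dy": -0.009, "dz": 0, "rx": 0, "ry": 0, "rz": 0, "hand": 0.022}, {"dx": -0.037, "dy": -0.009, "dz": 0, "rx": 0, "ry": 0, "rz": 0, "hand": 0.022}, {"dx": -0.037, "dy": -0.009, "dz": 0, "rx": 0, "ry": 0, "rz": 0, "hand": 0.022}, {"dx": -0.037, "dy": -0.009, "dz": 0, "rx": 0, "ry": 0, "rz": 0, "hand": 0.022}, {"dx": -0.037, "dy": -0.009, "dz": 0, "rx": 0, "ry": 0, "rz": 0, "hand": 0.022}])

```text
time: 8.12
ee_pos: [0.4474, -0.1066, 0.1221]
tcp_rot: [[-0.081, 0.997, 0.001], [0.997, 0.081, -0.0], [-0.0, 0.001, -1.0]]
contact_force: [0.7, 0.4, -0.5]
width: 0.022
grip_force: 0.0
```

```bash
python3 -c "
from h import *
st(); cv2.imwrite('pics/top3.png',snapshot('top')[120:360,150:470].repeat(2,0).repeat(2,1))"
```

```text
t 8.12 uv [-0.0664 -0.1055] z 0.1221 yaw_x 94.63 F [ 0.7  0.4 -0.5] w 0.022
```

View pics/top3.png

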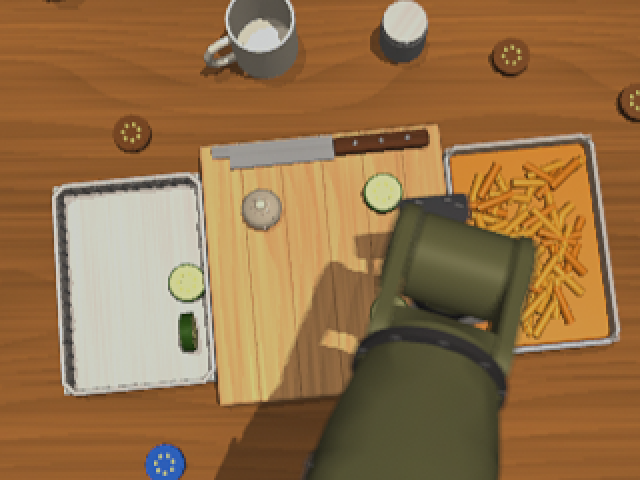

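B lies flat in the tray at (186,282), and the garlic hasn't moved. I'll push C diagonally towards B's lane, clear of the standing D.

send_rows(targets=[{"dx": 0.0035, "dy": -0.0135, "dz": 0, "rx": 0, "ry": 0, "rz": 0, "hand": 0.022}, {"dx": 0, "dy": 0, "dz": 0, "rx": 0, "ry": 0, "rz": 0.1, "hand": 0.022}, {"dx": 0, "dy": 0, "dz": 0, "rx": 0, "ry": 0, "rz": 0.1, "hand": 0.022}, {"dx": 0, "dy": 0, "dz": 0, "rx": 0, "ry": 0, "rz": 0.1, "hand": 0.022}, {"dx": 0, "dy": 0, "dz": 0.025, "rx": 0, "ry": 0, "rz": 0, "hand": 0.022}, {"dx": 0, "dy": 0, "dz": 0.02, "rx": 0, "ry": 0, "rz": 0, "hand": 0.022}, {"dx": 0, "dy": 0, "dz": 0.012, "rx": 0, "ry": 0, "rz": 0, "hand": 0.022}, {"dx": 0, "dy": 0, "dz": 0.003, "rx": 0, "ry": 0, "rz": 0, "hand": 0.022}, {"dx": 0, "dy": 0, "dz": 0, "rx": 0, "ry": 0, "rz": 0, "hand": 0.022}])

```text
time: 8.92
ee_pos: [0.4342, -0.1022, 0.0613]
tcp_rot: [[0.217, 0.976, -0.001], [0.976, -0.217, 0.0], [0.0, -0.001, -1.0]]
contact_force: [0.0, 0.1, 0.1]
width: 0.0215
grip_force: 0.0
```

```bash
python3 -c "
from h import *
st()"
```

```text
t 8.92 uv [-0.0793 -0.1001] z 0.0613 yaw_x 77.45 F [0.  0.1 0.1] w 0.0215
```

send_rows(targets=[{"dx": 0.01, "dy": 0, "dz": 0, "rx": 0, "ry": 0, "rz": 0, "hand": 0.022}, {"dx": 0.014, "dy": 0, "dz": 0, "rx": 0, "ry": 0, "rz": 0, "hand": 0.022}, {"dx": 0.02, "dy": 0, "dz": 0, "rx": 0, "ry": 0, "rz": 0, "hand": 0.022}, {"dx": 0.026, "dy": 0, "dz": 0, "rx": 0, "ry": 0, "rz": 0, "hand": 0.022}, {"dx": 0.032, "dy": 0, "dz": 0, "rx": 0, "ry": 0, "rz": 0, "hand": 0.022}, {"dx": 0.034, "dy": 0, "dz": 0, "rx": 0, "ry": 0, "rz": 0, "hand": 0.022}, {"dx": 0.034, "dy": 0, "dz": 0, "rx": 0, "ry": 0, "rz": 0, "hand": 0.022}, {"dx": 0.034, "dy": 0, "dz": 0, "rx": 0, "ry": 0, "rz": 0, "hand": 0.022}, {"dx": 0.034, "dy": 0, "dz": 0, "rx": 0, "ry": 0, "rz": 0, "hand": 0.022}, {"dx": 0.028, "dy": 0, "dz": 0, "rx": 0, "ry": 0, "rz": 0, "hand": 0.022}])

```text
time: 9.75
ee_pos: [0.4927, 0.1606, 0.0629]
tcp_rot: [[0.216, 0.976, 0.002], [0.976, -0.216, 0.001], [0.001, 0.002, -1.0]]
contact_force: [1.4, -1.1, 1.0]
width: 0.0217
grip_force: 0.0
```

send_rows(targets=[{"dx": 0, "dy": 0, "dz": 0, "rx": 0, "ry": 0, "rz": 0, "hand": 0.014}, {"dx": 0, "dy": 0, "dz": 0, "rx": 0, "ry": 0, "rz": 0, "hand": 0.014}, {"dx": 0, "dy": 0, "dz": -0.03, "rx": 0, "ry": 0, "rz": 0, "hand": 0.014}, {"dx": 0, "dy": 0, "dz": -0.03, "rx": 0, "ry": 0, "rz": 0, "hand": 0.014}, {"dx": -0.038, "dy": 0, "dz": 0, "rx": 0, "ry": 0, "rz": 0, "hand": 0.014}, {"dx": -0.038, "dy": 0, "dz": 0, "rx": 0, "ry": 0, "rz": 0, "hand": 0.014}, {"dx": -0.038, "dy": 0, "dz": 0, "rx": 0, "ry": 0, "rz": 0, "hand": 0.014}, {"dx": -0.038, "dy": 0, "dz": 0, "rx": 0, "ry": 0, "rz": 0, "hand": 0.014}, {"dx": -0.038, "dy": 0, "dz": 0, "rx": 0, "ry": 0, "rz": 0, "hand": 0.014}, {"dx": -0.038, "dy": 0, "dz": 0, "rx": 0, "ry": 0, "rz": 0, "hand": 0.014}])

```text
time: 10.58
ee_pos: [0.4416, -0.0672, 0.1222]
tcp_rot: [[0.218, 0.976, 0.001], [0.976, -0.218, -0.0], [-0.0, 0.001, -1.0]]
contact_force: [1.2, -1.0, -0.4]
width: 0.0142
grip_force: 0.0
```

```bash
python3 -c "
from h import *
st(); im=snapshot('top'); cv2.imwrite('pics/top4.png',cv2.resize(im[170:330,160:390],None,fx=3.4,fy=3.4)); c=calibration('top')
for p in [(265,204),(310,198.5),(340,195),(363,192)]: print('knife edge',uv(world(p,.058,c)))"
```

```text
t 10.58 uv [-0.069  -0.0658] z 0.1222 yaw_x 77.42 F [ 1.2 -1.  -0.4] w 0.0142
knife edge [0.1168 0.1049]
knife edge [0.1196 0.0008]
knife edge [ 0.1211 -0.0685]
knife edge [ 0.123  -0.1217]
```

View pics/top4.png

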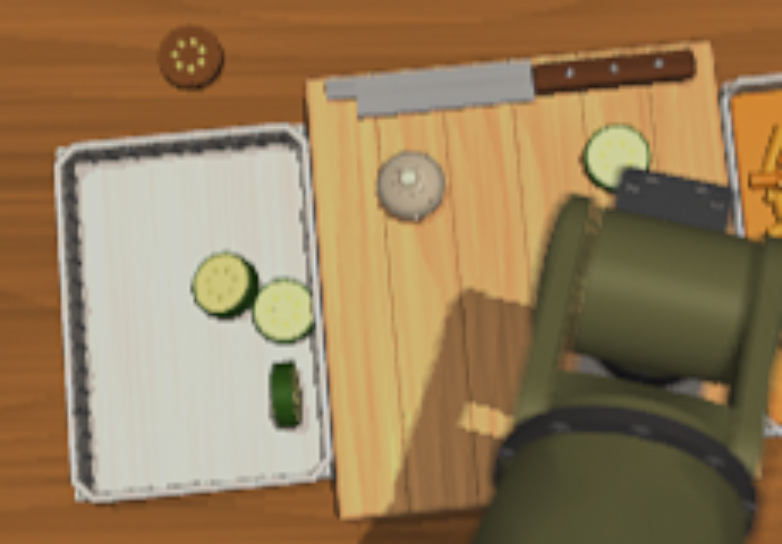

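C is in too, lying half against B. Next is slice A. I'll push it diagonally away from the knife and garlic lanes first, then straight into the tray.

send_rows(targets=[{"dx": 0, "dy": 0, "dz": 0, "rx": 0, "ry": 0, "rz": -0.118, "hand": 0.014}, {"dx": 0, "dy": 0, "dz": 0, "rx": 0, "ry": 0, "rz": -0.118, "hand": 0.014}, {"dx": 0, "dy": 0, "dz": 0, "rx": 0, "ry": 0, "rz": -0.118, "hand": 0.014}, {"dx": 0, "dy": 0, "dz": 0, "rx": 0, "ry": 0, "rz": -0.118, "hand": 0.014}, {"dx": 0, "dy": 0, "dz": 0, "rx": 0, "ry": 0, "rz": -0.118, "hand": 0.014}, {"dx": 0, "dy": 0, "dz": 0, "rx": 0, "ry": 0, "rz": -0.118, "hand": 0.014}, {"dx": 0, "dy": 0, "dz": 0, "rx": 0, "ry": 0, "rz": -0.118, "hand": 0.014}, {"dx": -0.0226, "dy": 0.0244, "dz": 0, "rx": 0, "ry": 0, "rz": 0, "hand": 0.014}, {"dx": -0.0226, "dy": 0.0244, "dz": 0, "rx": 0, "ry": 0, "rz": 0, "hand": 0.014}, {"dx": -0.0226, "dy": 0.0244, "dz": 0, "rx": 0, "ry": 0, "rz": 0, "hand": 0.014}])

```text
time: 11.47
ee_pos: [0.5425, -0.0798, 0.1224]
tcp_rot: [[-0.57, 0.822, 0.001], [0.822, 0.57, -0.0], [-0.001, 0.001, -1.0]]
contact_force: [-0.3, 0.2, -0.2]
width: 0.0141
grip_force: 0.0
```

send_rows(targets=[{"dx": -0.0226, "dy": 0.0244, "dz": 0, "rx": 0, "ry": 0, "rz": 0, "hand": 0.014}, {"dx": -0.0226, "dy": 0.0244, "dz": 0, "rx": 0, "ry": 0, "rz": 0, "hand": 0.014}, {"dx": 0, "dy": 0, "dz": 0.02, "rx": 0, "ry": 0, "rz": 0, "hand": 0.014}, {"dx": 0, "dy": 0, "dz": 0, "rx": 0, "ry": 0, "rz": 0, "hand": 0.014}, {"dx": 0, "dy": 0, "dz": 0, "rx": 0, "ry": 0, "rz": 0, "hand": 0.014}])

```text
time: 11.88
ee_pos: [0.6062, -0.0885, 0.101]
tcp_rot: [[-0.57, 0.822, -0.002], [0.822, 0.57, 0.0], [0.002, -0.002, -1.0]]
contact_force: [-0.4, -0.7, 0.8]
width: 0.014
grip_force: 0.0
```

```bash
python3 -c "
from h import *
st()"
```

```text
t 11.88 uv [ 0.0933 -0.1005] z 0.101 yaw_x 124.76 F [-0.4 -0.7  0.8] w 0.014
```

send_rows(targets=[{"dx": 0, "dy": -0.001, "dz": 0.02, "rx": 0, "ry": 0, "rz": 0, "hand": 0.014}, {"dx": 0, "dy": 0, "dz": 0.014, "rx": 0, "ry": 0, "rz": 0, "hand": 0.014}, {"dx": 0, "dy": 0, "dz": 0.005, "rx": 0, "ry": 0, "rz": 0, "hand": 0.014}, {"dx": 0, "dy": 0, "dz": 0, "rx": 0, "ry": 0, "rz": 0, "hand": 0.014}, {"dx": 0.008, "dy": 0, "dz": 0, "rx": 0, "ry": 0, "rz": 0, "hand": 0.014}, {"dx": 0.01, "dy": 0, "dz": 0, "rx": 0, "ry": 0, "rz": 0, "hand": 0.014}, {"dx": 0.012, "dy": 0, "dz": 0, "rx": 0, "ry": 0, "rz": 0, "hand": 0.014}, {"dx": 0.012, "dy": 0, "dz": 0, "rx": 0, "ry": 0, "rz": 0, "hand": 0.014}, {"dx": 0.012, "dy": 0, "dz": 0, "rx": 0, "ry": 0, "rz": 0, "hand": 0.014}, {"dx": 0.012, "dy": 0, "dz": 0, "rx": 0, "ry": 0, "rz": 0, "hand": 0.014}])

```text
time: 12.72
ee_pos: [0.5682, -0.0332, 0.0628]
tcp_rot: [[-0.571, 0.821, 0.0], [0.821, 0.571, -0.0], [-0.0, 0.0, -1.0]]
contact_force: [0.7, -0.9, 0.6]
width: 0.0142
grip_force: 0.3
```

send_rows(targets=[{"dx": 0.012, "dy": 0, "dz": 0, "rx": 0, "ry": 0, "rz": 0, "hand": 0.014}, {"dx": 0.012, "dy": 0, "dz": 0, "rx": 0, "ry": 0, "rz": 0, "hand": 0.014}, {"dx": 0.012, "dy": 0, "dz": 0, "rx": 0, "ry": 0, "rz": 0, "hand": 0.014}, {"dx": 0.012, "dy": 0, "dz": 0, "rx": 0, "ry": 0, "rz": 0, "hand": 0.014}, {"dx": 0.012, "dy": 0, "dz": 0, "rx": 0, "ry": 0, "rz": 0, "hand": 0.014}, {"dx": 0.012, "dy": 0, "dz": 0, "rx": 0, "ry": 0, "rz": 0, "hand": 0.014}, {"dx": 0.006, "dy": 0, "dz": 0, "rx": 0, "ry": 0, "rz": 0, "hand": 0.014}, {"dx": 0, "dy": 0, "dz": 0, "rx": 0, "ry": 0, "rz": 0, "hand": 0.014}, {"dx": -0.015, "dy": 0, "dz": 0, "rx": 0, "ry": 0, "rz": 0, "hand": 0.014}, {"dx": -0.01, "dy": 0, "dz": -0.03, "rx": 0, "ry": 0, "rz": 0, "hand": 0.014}])

```text
time: 13.55
ee_pos: [0.5371, 0.0081, 0.0885]
tcp_rot: [[-0.571, 0.821, -0.008], [0.821, 0.571, 0.0], [0.004, -0.006, -1.0]]
contact_force: [0.6, 0.0, -1.8]
width: 0.0138
grip_force: 0.0
```

send_rows(targets=[{"dx": -0.03, "dy": 0, "dz": -0.03, "rx": 0, "ry": 0, "rz": 0.118, "hand": 0.02}, {"dx": -0.03, "dy": 0, "dz": 0, "rx": 0, "ry": 0, "rz": 0.118, "hand": 0.02}, {"dx": -0.03, "dy": 0, "dz": 0, "rx": 0, "ry": 0, "rz": 0.118, "hand": 0.02}, {"dx": -0.03, "dy": 0, "dz": 0, "rx": 0, "ry": 0, "rz": 0.118, "hand": 0.02}, {"dx": 0, "dy": 0, "dz": 0, "rx": 0, "ry": 0, "rz": 0.051, "hand": 0.02}, {"dx": 0, "dy": 0, "dz": 0, "rx": 0, "ry": 0, "rz": 0, "hand": 0.02}])

```text
time: 14.05
ee_pos: [0.5884, -0.1012, 0.1215]
tcp_rot: [[-0.079, 0.997, -0.0], [0.997, 0.079, -0.0], [0.0, -0.0, -1.0]]
contact_force: [0.1, 0.7, -0.7]
width: 0.0202
grip_force: 0.0
```

```bash
python3 -c "
from h import *
st(); im=snapshot('top'); cv2.imwrite('pics/top5.png',cv2.resize(im[170:330,160:390],None,fx=3.4,fy=3.4)); c=calibration('top')
hsv=cv2.cvtColor(im,cv2.COLOR_BGR2HSV);m=cv2.inRange(hsv,(28,40,60),(60,255,255)); m[:, :170]=0;m[:,380:]=0;m[:190]=0;m[320:]=0
n,l,s,ce=cv2.connectedComponentsWithStats(cv2.morphologyEx(m,cv2.MORPH_CLOSE,np.ones((3,3))))
for i in range(1,n):
    if s[i,4]>50: print(s[i],uv(world(ce[i],.062,c)))"
```

```text
t 14.05 uv [ 0.0745 -0.1117] z 0.1215 yaw_x 94.54 F [ 0.1  0.7 -0.7] w 0.0202
[333 190  47  15 351] [ 0.1163 -0.0982]
[ 298  206   82  114 5250] [-0.0431 -0.0618]
[282 241  20  19 265] [0.0057 0.0551]
[216 244  36  27 504] [-0.0012  0.1811]
[239 276   9  20 131] [-0.0666  0.1681]
```

View pics/top5.png

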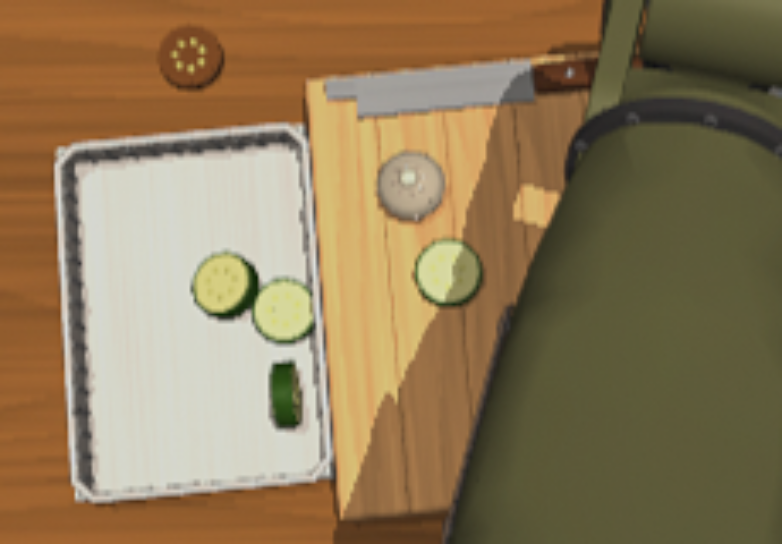

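A is now at u=0.006, v=0.055, with about 11 mm between it and the garlic. I'll finish with a straight push.

send_rows(targets=[{"dx": 0.0305, "dy": -0.017, "dz": 0, "rx": 0, "ry": 0, "rz": 0, "hand": 0.02}, {"dx": 0.0305, "dy": -0.017, "dz": 0, "rx": 0, "ry": 0, "rz": 0, "hand": 0.02}, {"dx": 0.0305, "dy": -0.017, "dz": 0, "rx": 0, "ry": 0, "rz": 0, "hand": 0.02}, {"dx": 0.0305, "dy": -0.017, "dz": 0, "rx": 0, "ry": 0, "rz": 0, "hand": 0.02}, {"dx": 0, "dy": -0.001, "dz": 0, "rx": 0, "ry": 0, "rz": 0, "hand": 0.02}, {"dx": 0, "dy": 0, "dz": 0.025, "rx": 0, "ry": 0, "rz": 0, "hand": 0.02}, {"dx": 0, "dy": 0, "dz": 0.02, "rx": 0, "ry": 0, "rz": 0, "hand": 0.02}, {"dx": 0, "dy": 0, "dz": 0.011, "rx": 0, "ry": 0, "rz": 0, "hand": 0.02}, {"dx": 0, "dy": 0, "dz": 0.004, "rx": 0, "ry": 0, "rz": 0, "hand": 0.02}, {"dx": 0, "dy": 0, "dz": 0, "rx": 0, "ry": 0, "rz": 0, "hand": 0.02}])

```text
time: 14.93
ee_pos: [0.5089, 0.017, 0.0614]
tcp_rot: [[-0.086, 0.996, -0.001], [0.996, 0.086, 0.0], [0.0, -0.001, -1.0]]
contact_force: [0.1, -0.1, -1.1]
width: 0.0199
grip_force: 0.0
```

```bash
python3 -c "
from h import *
st()"
```

```text
t 14.93 uv [0.005  0.0126] z 0.0614 yaw_x 94.91 F [ 0.1 -0.1 -1.1] w 0.0199
```

send_rows(targets=[{"dx": 0.01, "dy": 0, "dz": 0, "rx": 0, "ry": 0, "rz": 0, "hand": 0.02}, {"dx": 0.012, "dy": -0.001, "dz": 0, "rx": 0, "ry": 0, "rz": 0, "hand": 0.02}, {"dx": 0.018, "dy": -0.003, "dz": 0, "rx": 0, "ry": 0, "rz": 0, "hand": 0.02}, {"dx": 0.024, "dy": -0.003, "dz": 0, "rx": 0, "ry": 0, "rz": 0, "hand": 0.02}, {"dx": 0.03, "dy": -0.002, "dz": 0, "rx": 0, "ry": 0, "rz": 0, "hand": 0.02}, {"dx": 0.032, "dy": 0, "dz": 0, "rx": 0, "ry": 0, "rz": 0, "hand": 0.02}, {"dx": 0.026, "dy": 0, "dz": 0, "rx": 0, "ry": 0, "rz": 0, "hand": 0.02}, {"dx": 0, "dy": 0, "dz": 0, "rx": 0, "ry": 0, "rz": 0, "hand": 0.02}, {"dx": 0, "dy": 0, "dz": 0, "rx": 0, "ry": 0, "rz": 0, "hand": 0.02}, {"dx": 0, "dy": 0, "dz": -0.03, "rx": 0, "ry": 0, "rz": 0, "hand": 0.02}])

```text
time: 15.77
ee_pos: [0.4848, 0.1675, 0.0885]
tcp_rot: [[-0.085, 0.996, -0.007], [0.996, 0.085, -0.002], [-0.001, -0.007, -1.0]]
contact_force: [0.3, 0.5, -1.5]
width: 0.0203
grip_force: 0.0
```

send_rows(targets=[{"dx": 0, "dy": 0, "dz": -0.03, "rx": 0, "ry": 0, "rz": 0, "hand": 0.02}, {"dx": -0.035, "dy": 0, "dz": -0.01, "rx": 0, "ry": 0, "rz": 0, "hand": 0.02}, {"dx": -0.035, "dy": 0, "dz": -0.01, "rx": 0, "ry": 0, "rz": 0, "hand": 0.02}, {"dx": -0.035, "dy": 0, "dz": -0.01, "rx": 0, "ry": 0, "rz": 0, "hand": 0.02}, {"dx": -0.035, "dy": 0, "dz": 0, "rx": 0, "ry": 0, "rz": 0, "hand": 0.02}, {"dx": -0.035, "dy": 0, "dz": 0, "rx": 0, "ry": 0, "rz": 0, "hand": 0.02}, {"dx": -0.035, "dy": 0, "dz": 0, "rx": 0, "ry": 0, "rz": 0, "hand": 0.02}, {"dx": -0.035, "dy": 0, "dz": 0, "rx": 0, "ry": 0, "rz": 0, "hand": 0.02}, {"dx": 0, "dy": 0, "dz": 0, "rx": 0, "ry": 0, "rz": 0, "hand": 0.02}, {"dx": 0, "dy": 0, "dz": 0, "rx": 0, "ry": 0, "rz": 0, "hand": 0.02}])

```text
time: 16.6
ee_pos: [0.5076, -0.0781, 0.1522]
tcp_rot: [[-0.081, 0.997, 0.0], [0.997, 0.081, -0.0], [-0.0, 0.0, -1.0]]
contact_force: [0.7, 0.1, -0.1]
width: 0.0203
grip_force: 0.0
```

```bash
python3 -c "
from h import *
st(); im=snapshot('top'); a=cv2.resize(im[180:330,165:295],None,fx=3,fy=3,interpolation=2); c=calibration('scene'); s=snapshot('scene')
b=cv2.resize(s[150:260,290:440],None,fx=2.4,fy=2.4,interpolation=2)
b=cv2.copyMakeBorder(b,0,a.shape[0]-b.shape[0],0,0,0); cv2.imwrite('pics/top6.png',np.hstack([a,b]))
for p in [(281,225)]: print(uv(world(p,.07,calibration('top'))))"
```

```text
t 16.6 uv [-0.0041 -0.082 ] z 0.1522 yaw_x 94.64 F [ 0.7  0.1 -0.1] w 0.0203
[0.0617 0.0717]
```

View pics/top6.png

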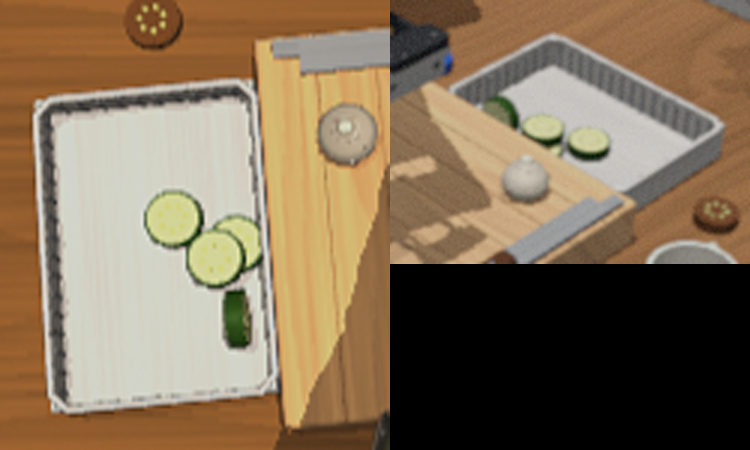

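All four slices are in the tray: three flat or overlapping, and D standing on edge near the wall. I'll check how far D's underside is inside the limit and hand in only if it's clear.

```bash
python3 -c "
from h import *
c=calibration('top')
w=lambda x,y,z: uv(world((x/3+165,y/3+180),z,c))
f=w(249,319,.026); r=w(264,319,.042); print('face',f,'inner rim',r)
m=f[1]-(r[1]+.002); print('margin',m)
if m>.004: print(finish_job())"
```

```text
face [-0.065   0.1618] inner rim [-0.0677  0.1484]
margin 0.011399999999999993
the job is handed in; nothing more can be done
None
```

All four slices were pushed into the foil tray and the job is handed in, with no verdict returned. One slice stands on edge, about 11 mm inside the limit, and the garlic and knife look unmoved in the pictures.

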